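Press the red cooker knob back on its D-shaft

ROBOT

A 6-joint arm with a two-finger parallel gripper is mounted at the origin on the work surface. World frame = base frame: x ahead of the robot, y to its left, z up, the work surface at z = 0. Lengths are in m, angles in rad, forces in N, time in s.
With the tool pointing down it reaches from about 0.3 to 0.775 m from the base axis. Payload 14.6 kg.
Tool frame: the origin (TCP) lies between the finger pads; the fingertips stand 11 mm ahead of it and the grasp point (between the pads) lies 8 mm behind it (manip.tcp_to_tips is the distance from the TCP to the fingertips, in m); z points along the fingers, y is the direction in which the jaws open and shut (so a half turn about z gives the same grasp; the last joint's range is limited). The gripper opens to 85 mm and grips with 20 to 120 N. Pads are 22 mm wide; open, the fingers measure 114 mm over their backs; the gripper's body (76 mm by 85 mm) begins 54 mm behind the grasp point. The pads swing forward as they close: fully open they stand 13 mm farther back than shut.
Start: joints at [-1.263, 0.3, 1.521, -0, 1.321, -0.067], TCP at [0.201, -0.512, 0.217] pointing down, gripper open.
Joint ranges: [-3.03, 3.03], [-0.79, 2.21], [0.23, 2.52], [-1.04, 4.18], [0, 3.07], [-2.55, 2.55]. Speed limits (rad/s): [2.22, 2.22, 2.57, 3.14, 3.14, 3.14].

INTERFACE

Orientations are given as a unit quaternion [x, y, z, w].
In Python, from plant import manip gives the robot as it stands.
- The arm moves only by the tool arm_command, never from a script. Its argument "increments" is a list of rows, each an object of numbers: "x", "y", "z": the shift along the tool's x, y, z in m; "spin": the turn about the tool's z in rad. A call has 1 to 8 rows; each row shifts and turns the commanded pose from where the row before left it, along the tool's axes as they then stand; what a row does not reach is not made up. A row lasts 1/8 s, in which the tool goes at most 62.5 mm and 10.7 degrees, less where a joint would pass 70% of its speed; a pose out of reach is approached as far as the arm can. A call is refused whole if a number of a shift passes 0.0625 or a number of a turn 0.188, either way. A call with a gripper value outside its range is refused whole. "gripper" is the closure, from -1 (fully open) to 1 (shut), so that 0 is half open, set as the call begins (left out, the last holds). The fingers move at their own pace and stop on an object; "force" is the grip in N (left out, the last holds). Time passes only in rows, so rows that do not move let the fingers close. It gives the time, the measured TCP pose, the force and the opening at its end, in the units of the state.
- manip.get_obs(): the state, without advancing time (a new reading comes with each control period).
- manip.read_camera(name): name is "side" or "top" or "wrist"; returns a dict with "image" (420x560x3 uint8, red, green, blue), "depth" (420x560 float32, m along the optical axis (not along the pixel's ray), 0 where there is no reading), "vertical_fov" (degrees; the focal length in pixels is half the picture's height over the tangent of half this angle, whatever the lens; pixels are square), "cx", "cy" (the principal point, pixels), "origin" and "attitude" of the camera in the world; the wrist camera has in their place "mount" (4x4, takes a point from camera to tool coordinates, whose origin is the TCP and whose axes are the flange's). Camera axes: x right, y down, z forward; pixel columns grow to the right and rows downward; lengths in m; the calibration is good to about 2 mm. A picture is of the moment at which its call begins: read the wrist's pose just before it.
- manip.job_done(): hands the job in, once; it reports no verdict.
The state is a dict: "clock": time; "q": joint angles; "qvel": joint speeds; "joint_torque": joint torques, N m; "position": TCP position; "ee_rot": TCP orientation; "ft_force": force on the tool from outside, world axes, zero at the start; "torque": the same for the moment, N m; "opening": opening from 0.0 (shut) to 1.0 (fully open).
Only numpy, scipy, OpenCV 4.12 (cv2) and the standard library are available. Lean on these libraries where they do the work, as an engineer would, in place of code of your own. Each camera call takes 0.05 s, during which the arm holds its last target.

TASK

One burner's control shaft on the cooker is bare. Pick up the loose red knob, turn it so that its white pointer line points the same way as the white tick on the bare shaft's collar, and press it straight down onto the shaft until it snaps home and sits flat on the collar; then let go. Leave the black knob where it stands.

Things in the scene. Friction and masses are not known exactly. Their poses are not given: they have to be found in the camera images.
- red_knob: Loose red knob standing bore down on the worktop, 120 g. Skirt 60 wide, 26 high; on it a grip bar 56 long, 16 wide, top at 48: pinch its long sides, fingertips above the skirt. Origin: centre of underside, z up, x along the bar to its white pointer end. D-bore in the underside, 18 wide, 24 deep, flat on the +x side 2.3 off axis; mouth widened elsewhere. (The red knob on the cooker is fixed.)
- shaft: Bare brass D-shaft, fixed, 23 tall, 16 wide, tapered tip, flat 1 off axis. Origin: on its axis at the top face of its dark collar (88 wide), 76 above the worktop; z up; x to the flat and the collar's white tick. A sprung ball at its back resists with about 3 to 10 N, then snaps into the bore. Home: knob origin at this origin, x along x; wrong way round it does not go on; 8 degrees off does.
- black_knob: Loose black knob of the same outer shape as the red one, standing on the worktop; not for this cooker, leave it alone. Origin: centre of the underside, z up, x towards its white pointer line.
- red_pointer (a point): The outer top end of the white pointer line on the red knob's grip bar: in the knob's frame 28 mm along +x from the axis and 48 mm above the underside. With the knob home it lies on the same side of the axis as the collar's white tick.
Mind the look-alikes: they are no part of the job. Leave any green or turquoise look-alike of the red_knob alone.

How it is judged:
At the end, for the whole second after the job is handed in: The red knob is on the bare shaft, fully home: its underside within 3 mm of the collar's top face, within 10 mm of the shaft's axis, its pointer on the side of the shaft's flat and within 15 degrees of it, upright within 7 degrees, at rest and released (horizontal distance between red_knob and shaft below 0.01 m and z of red_knob in the frame of shaft between -0.003 and 0.003 m and angle between the x axis of red_knob and the x axis of shaft, either way round below 0.26 rad and x of red_pointer in the frame of shaft above 0.015 m and angle between red_knob's own z axis and vertical below 0.12 rad and linear speed of red_knob below 0.02 m/s); the robot touches nothing.
It fails at once if the black knob is moved more than 30 mm (distance of black_knob from where it was at the start of the episode above 0.03 m).
It also fails if it takes over 40 s, if anything falls off the work surface, if the arm or the gripper's body presses on something with over 40 N, if the wrist force passes 120 N, or if a joint passes its speed limit or range.

## Working session

There is one attempt and no reset: what is moved stays moved. The work goes in short steps, Python scripts to look and compute and a tool call to move; the robot and the scene stay as the last step left them, time stands still between calls to the robot, and variables do not carry over. Pictures are saved under pics/ and viewed, and the job is handed in when it is done.

Besides the shell and the picture viewer there is one more tool, called after "Emit:" in YAML: its name, and indented under it one key for each argument. arm_command: Moves the arm, as the interface text tells. Its arguments: {"type":"object","properties":{"increments":{"type":"array","items":{"type":"object","properties":{"x":{"type":"number"},"y":{"type":"number"},"z":{"type":"number"},"spin":{"type":"number"}}}},"gripper":{"type":"number"},"force":{"type":"number"}},"required":["increments"]}

```bash
mkdir -p pics
cat > h.py <<'E'
import numpy as np, cv2
from plant import manip
from scipy.spatial.transform import Rotation as R
def cam(n):
    o=manip.get_obs(); c=manip.read_camera(n)
    f=210/np.tan(np.radians(c['vertical_fov'])/2)
    if n=='wrist':
        T=np.eye(4);T[:3,:3]=R.from_quat(o['ee_rot']).as_matrix();T[:3,3]=o['position'];T=T@np.array(c['mount'])
    else:
        T=np.eye(4);a=np.array(c['attitude']);T[:3,:3]=a if a.shape==(3,3) else R.from_quat(a).as_matrix();T[:3,3]=c['origin']
    return dict(im=c['image'],d=c['depth'],f=f,cx=c['cx'],cy=c['cy'],T=T)
def plane(c,u,v,z):
    r=c['T'][:3,:3]@np.array([(u-c['cx'])/c['f'],(v-c['cy'])/c['f'],1]);o=c['T'][:3,3]
    return o+r*(z-o[2])/r[2]
def dep(c,u,v):
    d=c['d'][int(round(v)),int(round(u))]
    return c['T'][:3,:3]@(d*np.array([(u-c['cx'])/c['f'],(v-c['cy'])/c['f'],1]))+c['T'][:3,3]
def save(c,n): cv2.imwrite('pics/'+n,c['im'][:,:,::-1])
E
python3 - <<'E'
from h import *
import pickle
for n in ['top','side','wrist']:
    c=cam(n);save(c,n+'0.png');pickle.dump(c,open(n+'0.pkl','wb'));print(n,c['f'],c['cx'],c['cy'],c['T'].round(3))
print(manip.get_obs())
E
```

```text
top 493.1745098403711 274.51585898760266 207.617136530055 [[ 0.017 -0.991  0.133  0.378]
 [-1.    -0.017 -0.006 -0.109]
 [ 0.008 -0.133 -0.991  1.117]
 [ 0.     0.     0.     1.   ]]
side 422.8155569950817 282.7129469729173 208.53077269267132 [[-1.    -0.002  0.017  0.498]
 [-0.013  0.719 -0.695  0.46 ]
 [-0.01  -0.695 -0.719  0.708]
 [ 0.     0.     0.     1.   ]]
wrist 313.9417546249464 281.07378908670887 206.9789599013077 [[ 0.365 -0.883 -0.294  0.277]
 [-0.931 -0.347 -0.114 -0.481]
 [-0.002  0.315 -0.949  0.374]
 [ 0.     0.     0.     1.   ]]
{'clock': 0.15, 'q': array([-1.26259970e+00,  3.00319864e-01,  1.52143658e+00,  3.81398237e-06,
        1.32067482e+00, -6.66078898e-02]), 'qvel': array([-0.00069938, -0.0004389 , -0.00285131, -0.00058456, -0.00098434,
       -0.00241827]), 'joint_torque': array([ 2.21131042e-03, -5.43667960e+01, -3.61887431e+01,  6.42413261e-05,
        3.16763515e-03,  6.00967996e-05]), 'position': array([ 0.20128815, -0.51164552,  0.21636541]), 'ee_rot': array([ 9.82491529e-01,  1.86306788e-01, -4.86929848e-05, -4.16475332e-04]), 'ft_force': array([ 0.30517601,  0.23564026, -0.28369342]), 'torque': array([-0.02797624,  0.04173246,  0.01031743]), 'opening': 1.0021027134917302}
```

View pics/top0.png

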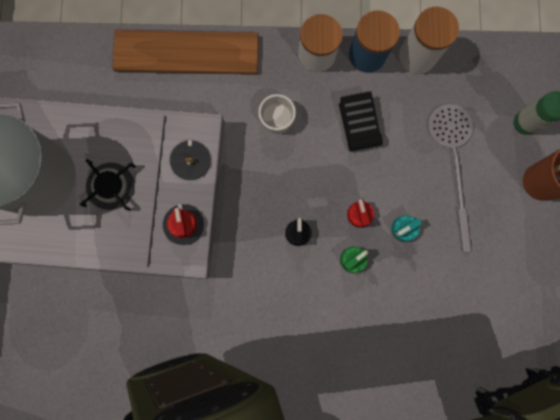

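View pics/side0.png

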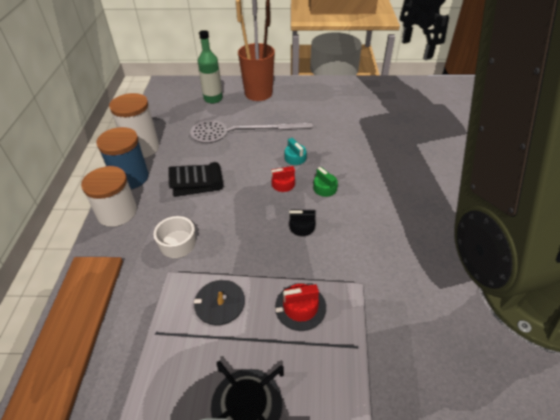

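View pics/wrist0.png

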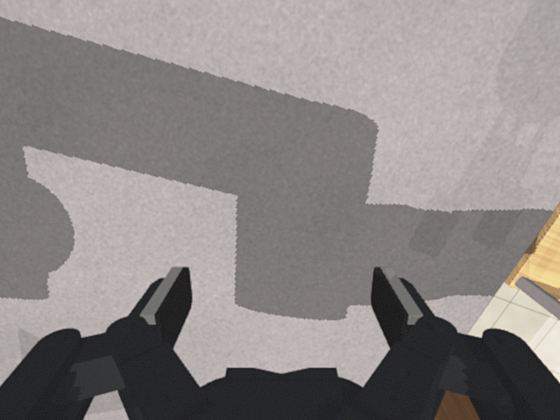

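Candidates in the top view: loose red knob (361,214), which is my choice; red knob on the cooker (181,223), fixed; turquoise (406,228); green (354,260); black (298,232), to be left alone. The bare shaft is at (189,160), with its tick at about (190,145). Next I take a close crop and measure.

Run:
```python
from h import *
import pickle
ims=[]
for n,boxes in [('top',[(330,185,90,90),(160,120,70,70)]),('side',[(265,150,60,50),(185,275,70,55)])]:
    c=pickle.load(open(n+'0.pkl','rb'))
    for (x,y,w,h) in boxes:
        ims.append(cv2.resize(c['im'][y:y+h,x:x+w,::-1],(390,290),interpolation=cv2.INTER_CUBIC))
cv2.imwrite('pics/crop0.png',np.vstack([np.hstack(ims[:2]),np.hstack(ims[2:])]))
def comp(m,c0):
    n,l,s,cen=cv2.connectedComponentsWithStats(m.astype(np.uint8)); 
    return [(s[i],cen[i].round(1),l==i) for i in range(1,n) if s[i][4]>5 and np.hypot(*(cen[i]-c0))<30]
for n,k,s,t in [('top',(361,214),(189,160),(190,145)),('side',(284,180),(220,302),(198,301))]:
    c=pickle.load(open(n+'0.pkl','rb'));im=c['im'].astype(int);r,g,b=im[...,0],im[...,1],im[...,2]
    print(n)
    red=(r>90)&(g<60)&(b<60)
    for a,ce,m in comp(red,k): print('red',a,ce)
    hsv=cv2.cvtColor(c['im'],cv2.COLOR_RGB2HSV)
    Y,X=np.mgrid[:420,:560]
    wh=(r>150)&(g>130)&(b>110)
    for a,ce,m in comp(wh&(np.hypot(X-k[0],Y-k[1])<20),k):
        pts=np.argwhere(m)[:,::-1].astype(np.float32); l=cv2.fitLine(pts,cv2.DIST_L2,0,.01,.01).ravel()
        pr=(pts-l[2:])@l[:2]; e=[l[2:]+l[:2]*pr.min(),l[2:]+l[:2]*pr.max()]
        print('line',a,ce,e,[plane(c,*p,.048).round(4) for p in e])
    for a,ce,m in comp(wh&(np.hypot(X-t[0],Y-t[1])<9),t): print('tick',a,ce,plane(c,*ce,.076).round(4))
    br=(r-b>35)&(np.hypot(X-s[0],Y-s[1])<16)
    for a,ce,m in comp(br,s): print('brass',a,ce,plane(c,*ce,.088).round(4),dep(c,*ce).round(4))
    print('depth knob',dep(c,*k).round(4))
    dk=(im.max(2)<75)&(np.hypot(X-s[0],Y-s[1])<32)
    for a,ce,m in comp(dk,s):
        if a[4]>100:
            cn=max(cv2.findContours(m.astype(np.uint8),0,1)[0],key=cv2.contourArea); h=cv2.convexHull(cn)
            P=np.array([plane(c,*p,.076)[:2] for p in h[:,0]]);print('collar',a,ce,cv2.minEnclosingCircle(P.astype(np.float32)), cv2.fitEllipse(cn), plane(c,*cv2.fitEllipse(h)[0],.076))
```

```text
top
red [347 202  23  25 388] [357.4 215.2]
red [368 204   7  14  57] [371.4 210.4]
line [359 201   5  10  23] [361.3 205.3] [array([359.9571, 200.7213], dtype=float32), array([362.68573, 210.09152], dtype=float32)] [array([ 0.5404, -0.3022,  0.048 ]), array([ 0.5197, -0.308 ,  0.048 ])]
tick [189 141   2   4   7] [189.4 142.3] [0.6575 0.0718 0.076 ]
brass [185 158   8   4  25] [188.9 159.4] [0.6169 0.0693 0.088 ] [0.6143 0.0674 0.0989]
depth knob [ 0.5109 -0.304   0.0496]
collar [ 170  141   41   39 1180] [190.2 160.3] ((0.6188817620277405, 0.06872200965881348), 0.044008418917655945) ((190.09388732910156, 160.34817504882812), (37.04822540283203, 40.1887321472168), 90.94044494628906) [0.61860582 0.06881154 0.076     ]
side
red [272 167  23  25 457] [283.8 179.6]
line [270 167  12   6  35] [275.9 169.6] [array([269.97873, 170.90315], dtype=float32), array([281.10126, 168.4612 ], dtype=float32)] [array([ 0.5456, -0.3021,  0.048 ]), array([ 0.5193, -0.311 ,  0.048 ])]
tick [190 293  11  14  70] [193.8 299.7] [0.6634 0.0683 0.076 ]
brass [217 291   7  14  74] [219.9 298.2] [0.6164 0.0726 0.088 ] [0.616  0.074  0.0903]
depth knob [ 0.5123 -0.2941  0.0262]
collar [ 195  281   49   44 1535] [219.6 302.7] ((0.6186104416847229, 0.07149297744035721), 0.04329666122794151) ((219.7804718017578, 302.39276123046875), (41.962074279785156, 48.139522552490234), 59.50530242919922) [0.61910908 0.07328834 0.076     ]
```

View pics/crop0.png

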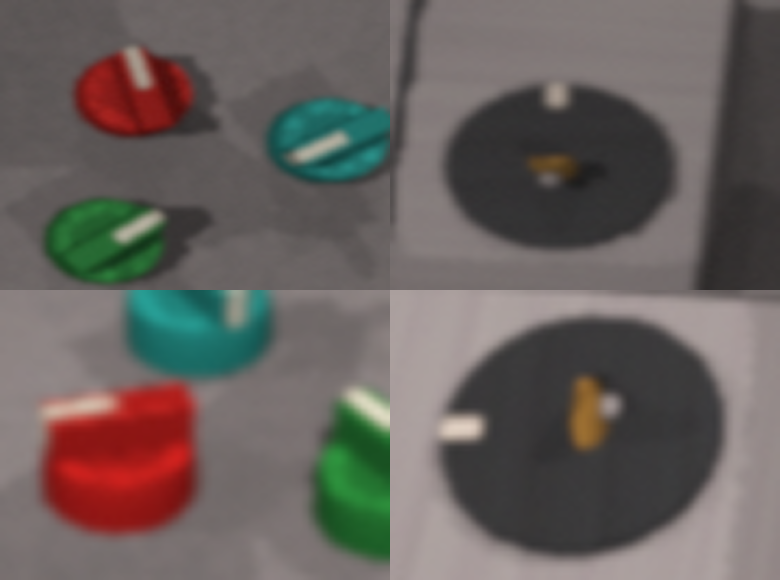

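The crop confirms the choice: the loose red knob has its pointer outer end at (0.543,-0.302), yaw about 17°. The shaft is at about (0.619,0.070), flat and tick towards +x. The tool yaw of 21° already suits the bar, so I move above it.

Emit:
arm_command:
  increments:
    - {"x": 0.046, "y": -0.009, "z": 0.006}
    - {"x": 0.046, "y": -0.009, "z": 0.006}
    - {"x": 0.046, "y": -0.009, "z": 0.006}
    - {"x": 0.046, "y": -0.009, "z": 0.006}
    - {"x": 0.046, "y": -0.009, "z": 0.006}
    - {"x": 0.046, "y": -0.009, "z": 0.006}
    - {"x": 0.046, "y": -0.009, "z": 0.006}
    - {"x": 0.046, "y": -0.009, "z": 0.006}
  gripper: -0.4
  force: 60

```text
schema error: expected keys x, y, z, spin
```

Emit:
arm_command:
  increments:
    - {}
    - {}
    - {}

```text
schema error: expected keys x, y, z, spin
```

Run:
```python
from h import *
import pickle
c=cam('wrist');save(c,'w1.png');pickle.dump(c,open('w1.pkl','wb'))
o=manip.get_obs();print(o['clock'],o['position'],R.from_quat(o['ee_rot']).as_matrix()[:,0],o['opening'])
```

```text
0.2 [ 0.20130592 -0.51167394  0.21644837] [9.30574641e-01 3.66102221e-01 2.60729907e-05] 1.001064689005221
```

View pics/w1.png

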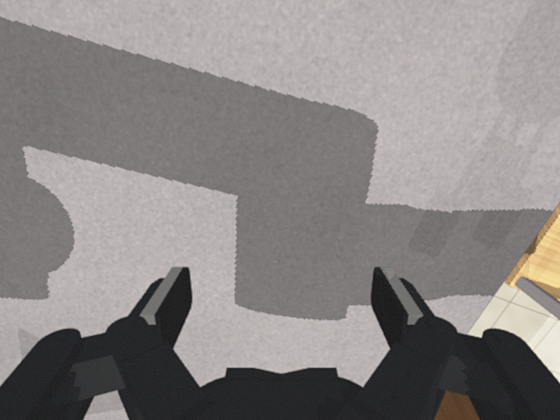

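The call was refused because every key must be given, so the view has not changed. I send it again with all keys.

Emit:
arm_command:
  increments:
    - {"x": 0.046, "y": -0.009, "z": 0.006, "spin": 0}
    - {"x": 0.046, "y": -0.009, "z": 0.006, "spin": 0}
    - {"x": 0.046, "y": -0.009, "z": 0.006, "spin": 0}
    - {"x": 0.046, "y": -0.009, "z": 0.006, "spin": 0}
    - {"x": 0.046, "y": -0.009, "z": 0.006, "spin": 0}
    - {"x": 0.046, "y": -0.009, "z": 0.006, "spin": 0}
    - {"x": 0.046, "y": -0.009, "z": 0.006, "spin": 0}
    - {"x": 0.046, "y": -0.009, "z": 0.006, "spin": 0}
  gripper: -0.4
  force: 60

```text
clock: 1.2
position: [0.5186, -0.3091, 0.1684]
ee_rot: [0.982, 0.186, -0.0, -0.0]
ft_force: [-0.2, -0.5, 0.7]
opening: 0.699
```

Emit:
arm_command:
  increments:
    - {"x": 0, "y": 0, "z": 0, "spin": 0}
    - {"x": 0, "y": 0, "z": 0, "spin": 0}
    - {"x": 0, "y": 0, "z": 0, "spin": 0}

```text
clock: 1.58
position: [0.5168, -0.3108, 0.169]
ee_rot: [0.983, 0.186, 0.0, 0.0]
ft_force: [-0.7, -0.4, 0.3]
opening: 0.7
```

Run:
```python
from h import *
import pickle
c=cam('wrist');save(c,'w2.png');pickle.dump(c,open('w2.pkl','wb'))
o=manip.get_obs();print(o['clock'],o['position'],R.from_quat(o['ee_rot']).as_matrix()[:,0],o['opening'])
```

```text
1.625 [ 0.51682087 -0.31079751  0.16904497] [9.31032100e-01 3.64937278e-01 1.03206294e-04] 0.7006627126380365
```

View pics/w2.png

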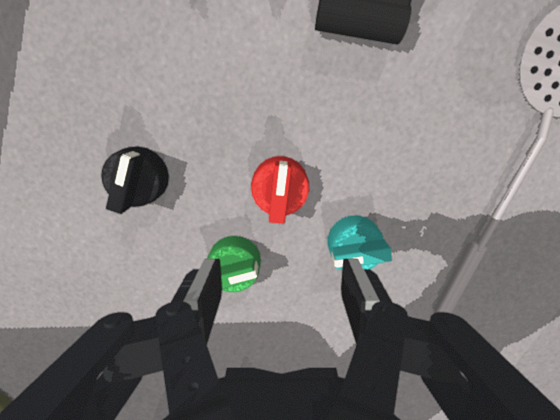

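The red knob is at (280,187) with its pointer up, between green (233,263) and turquoise (357,243). I measure all of them.

Run:
```python
from h import *
import pickle
c=pickle.load(open('w2.pkl','rb'));hsv=cv2.cvtColor(c['im'],cv2.COLOR_RGB2HSV);H,S,V=[hsv[...,i].astype(int) for i in range(3)]
Y,X=np.mgrid[:420,:560]
im=c['im'].astype(int)
for n,m in [('red',((H<8)|(H>172))&(S>150)&(V>90)),('green',(H>50)&(H<72)&(S>120)&(V>50)),('teal',(H>82)&(H<98)&(S>120)&(V>50))]:
    k,l,s,ce=cv2.connectedComponentsWithStats(m.astype(np.uint8));i=1+s[1:,4].argmax();print(n,s[i],ce[i],plane(c,*ce[i],.03).round(4))
    m=l==i
    P=np.array([dep(c,x,y) for y,x in np.argwhere(m)]);
    sk=P[(P[:,2]>.02)&(P[:,2]<.03)];tp=P[P[:,2]>.044]
    print(' zmax',np.percentile(P[:,2],98),'skirt circ',cv2.minEnclosingCircle(sk[:,:2].astype(np.float32)),'top n',len(tp))
m=(im.min(2)>200)&(np.hypot(X-281,Y-180)<40)
top=(im.min(2)>170)&(np.hypot(X-281,Y-180)<30)
# bar top points by depth (any colour)
P=np.array([dep(c,x,y) for y,x in np.argwhere(np.hypot(X-280,Y-190)<45)]);uv=np.argwhere(np.hypot(X-280,Y-190)<45)[:,::-1]
k=(P[:,2]>.043);t=P[k][:,:2].astype(np.float32);r=cv2.minAreaRect(t);l=cv2.fitLine(t,cv2.DIST_L2,0,.001,.001).ravel();print('bar',k.sum(),P[k][:,2].mean(),r,cv2.boxPoints(r).round(4).tolist(),np.degrees(np.arctan2(l[1],l[0])))
w=np.argwhere(m)[:,::-1].astype(np.float32);q=np.array([plane(c,*p,.048)[:2] for p in w]).astype(np.float32);r=cv2.minAreaRect(q);l=cv2.fitLine(q,cv2.DIST_L2,0,.001,.001).ravel()
print('white',len(w),r,cv2.boxPoints(r).round(4).tolist(),np.degrees(np.arctan2(l[1],l[0])),(q@l[:2]).max(),l)
cv2.imwrite('pics/w2c.png',cv2.resize(c['im'][140:240,225:345,::-1],None,fx=6,fy=6,interpolation=cv2.INTER_CUBIC))
```

```text
red [ 251  157   58   67 2464] [279.21103896 188.53043831] [ 0.5175 -0.3076  0.03  ]
 zmax 0.0494842106308053 skirt circ ((0.5173121690750122, -0.30821850895881653), 0.028986375778913498) top n 716
green [ 208  236   52   56 1685] [234.76676558 260.30563798] [ 0.4275 -0.2922  0.03  ]
 zmax 0.18925419433667268 skirt circ ((0.4150768518447876, -0.29299095273017883), 0.029205353930592537) top n 316
teal [ 328  216   63   54 2255] [358.38669623 241.13880266] [ 0.495  -0.4041  0.03  ]
 zmax 0.04929145269055746 skirt circ ((0.4871888756752014, -0.40827125310897827), 0.029002906754612923) top n 611
bar 1036 0.05614161375874261 ((0.5420868992805481, -0.30196449160575867), (0.10807649046182632, 0.016008706763386726), 14.832383155822754) [[0.4878000020980835, -0.30809998512268066], [0.4918999969959259, -0.32350000739097595], [0.5964000225067139, -0.29589998722076416], [0.5922999978065491, -0.28040000796318054]] 17.12973
white 236 ((0.5302794575691223, -0.3047294616699219), (0.02818259410560131, 0.0071816109120845795), 14.637776374816895) [[0.5156999826431274, -0.30480000376701355], [0.5175999999046326, -0.3118000030517578], [0.5447999835014343, -0.3046000003814697], [0.5429999828338623, -0.2976999878883362]] 14.673513 0.44988278 [ 0.96738493  0.25331077  0.5304445  -0.30470634]
```

View pics/w2c.png

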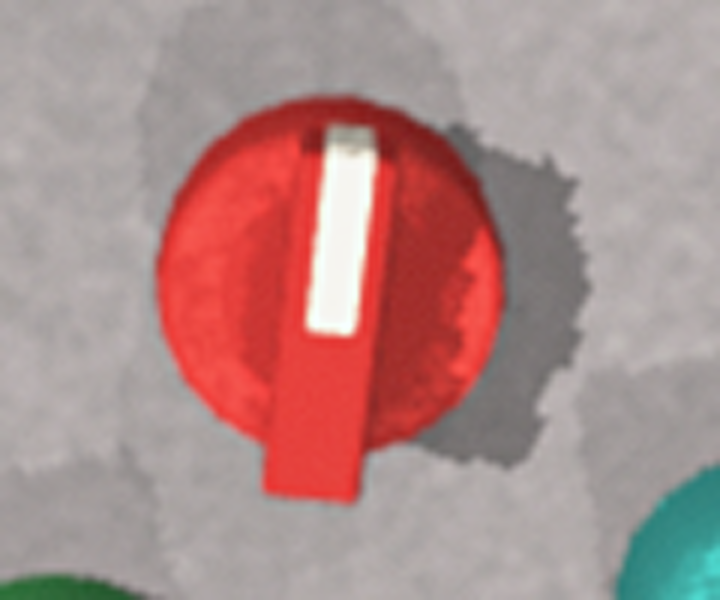

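The yaw is 14.7°. The centre from the pointer is (0.517,-0.308) and from the skirt (0.517,-0.308), with top at 49 mm, so they agree. I spin by +0.117, shift y by -2.4 mm and descend to TCP z 0.042.

Emit:
arm_command:
  increments:
    - {"x": 0.001, "y": -0.0024, "z": 0, "spin": 0.117}
    - {"x": 0, "y": 0, "z": 0.03, "spin": 0}
    - {"x": 0, "y": 0, "z": 0.03, "spin": 0}
    - {"x": 0, "y": 0, "z": 0.03, "spin": 0}
    - {"x": 0, "y": 0, "z": 0.02, "spin": 0}
    - {"x": 0, "y": 0, "z": 0.01, "spin": 0}
    - {"x": 0, "y": 0, "z": 0.007, "spin": 0}
    - {"x": 0, "y": 0, "z": 0, "spin": 0}

```text
clock: 2.62
position: [0.5175, -0.3077, 0.042]
ee_rot: [0.992, 0.128, 0.0, 0.0]
ft_force: [-0.1, -0.4, 0.1]
opening: 0.698
```

Run:
```python
from h import *
c=cam('wrist');save(c,'w3.png')
o=manip.get_obs();x=R.from_quat(o['ee_rot']).as_matrix()[:,0];print(o['clock'],o['position'],np.degrees(np.arctan2(x[1],x[0])),o['ft_force'])
```

```text
2.675 [ 0.5176602  -0.30774056  0.04235781] 14.761113950428333 [0.07679816 0.72687261 0.03503429]
```

View pics/w3.png

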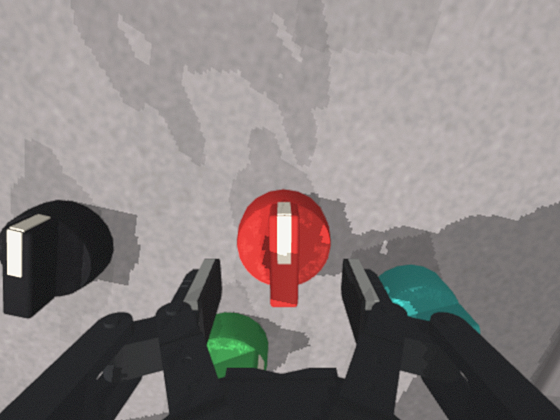

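The bar at (284,255) sits between the pads and parallel to them. I close.

Emit:
arm_command:
  increments:
    - {"x": 0, "y": 0, "z": 0, "spin": 0}
    - {"x": 0, "y": 0, "z": 0, "spin": 0}
    - {"x": 0, "y": 0, "z": 0, "spin": 0}
    - {"x": 0, "y": 0, "z": 0, "spin": 0}
  gripper: 1
  force: 60

```text
clock: 3.18
position: [0.5175, -0.3075, 0.0419]
ee_rot: [0.992, 0.129, 0.0, 0.0]
ft_force: [0.4, 0.5, 0.3]
opening: -0.002
```

Run:
```python
from h import *
c=cam('wrist');save(c,'w4.png')
o=manip.get_obs();x=R.from_quat(o['ee_rot']).as_matrix()[:,0];print(o['clock'],o['position'],np.degrees(np.arctan2(x[1],x[0])),o['ft_force'],o['opening']*85)
```

```text
3.225 [ 0.51751834 -0.30748911  0.04185176] 14.770199445169855 [ 0.55362951 -0.42473707  1.10894526] 0.18353937962176642
```

View pics/w4.png

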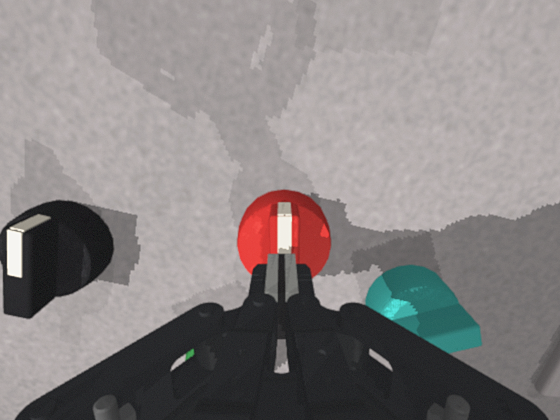

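The gripper shut completely, so it missed the bar. The pads at (283,275) seem to be above or behind it. I check the fingertips' real position against the TCP before touching anything more.

Run:
```python
from h import *
print(manip.tcp_to_tips, [a for a in dir(manip) if a[0]!='_'])
c=cam('wrist');o=manip.get_obs()
print(np.array(manip.read_camera('wrist')['mount']).round(3))
for uv in [(275,257),(284,257),(292,257),(275,262),(290,262),(276,270),(290,270),(283,270),(274,285),(292,285),(274,310),(284,240),(284,215)]:
    print(uv,dep(c,*uv).round(4))
s=cam('side');save(s,'s4.png');t=cam('top');save(t,'t4.png')
cv2.imwrite('pics/s4c.png',np.hstack([cv2.resize(s['im'][100:230,220:350,::-1],(390,390)),cv2.resize(t['im'][150:280,300:430,::-1],(390,390))]))
```

```text
0.011 ['IKError', 'get_obs', 'job_done', 'read_camera', 'tcp_to_tips']
[[-0.001 -0.949 -0.315  0.081]
 [ 1.    -0.001 -0.001 -0.001]
 [ 0.001 -0.315  0.949 -0.158]
 [ 0.     0.     0.     1.   ]]
(275, 257) [ 0.5275 -0.3009  0.0646]
(284, 257) [ 0.5292 -0.3049  0.0659]
(292, 257) [ 0.5299 -0.3087  0.0653]
(275, 262) [ 0.5276 -0.301   0.0698]
(290, 262) [ 0.5294 -0.3077  0.07  ]
(276, 270) [ 0.5275 -0.3016  0.0768]
(290, 270) [ 0.5295 -0.3074  0.0775]
(283, 270) [ 0.5289 -0.3045  0.0777]
(274, 285) [ 0.5279 -0.3009  0.0895]
(292, 285) [ 0.5298 -0.3079  0.0898]
(274, 310) [ 0.5296 -0.3009  0.1079]
(284, 240) [ 0.5306 -0.3047  0.0496]
(284, 215) [ 0.5433 -0.3013  0.0475]
```

View pics/s4c.png

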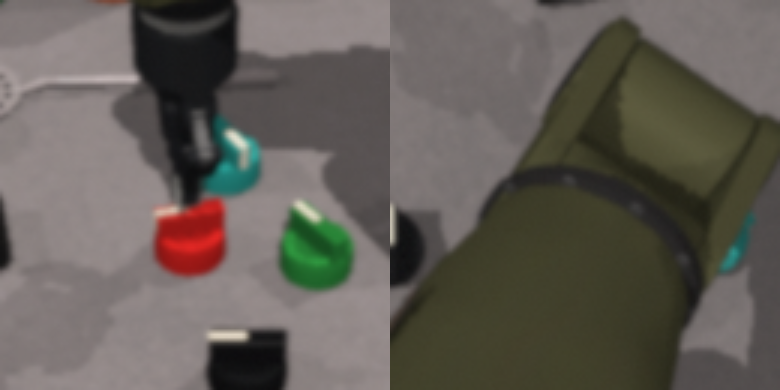

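Run:
```python
from h import *
c=cam('wrist')
for u in (275,280,288,292):
    print(u,[(v,dep(c,u,v)[[0,2]].round(4).tolist()) for v in range(244,262,2)])
cv2.imwrite('pics/w5c.png',cv2.resize(c['im'][200:300,225:345,::-1],None,fx=6,fy=6,interpolation=cv2.INTER_CUBIC))
s=cam('side')
cv2.imwrite('pics/s5c.png',cv2.resize(s['im'][140:200,250:330,::-1],None,fx=9,fy=9,interpolation=cv2.INTER_CUBIC))
for v in range(160,172): print(v,dep(s,282,v).round(3),s['im'][v,282])
```

```text
275 [(244, [0.5268, 0.0487]), (246, [0.5258, 0.0491]), (248, [0.5244, 0.0485]), (250, [0.5232, 0.0484]), (252, [0.5219, 0.0479]), (254, [0.5279, 0.0624]), (256, [0.5275, 0.0636]), (258, [0.5278, 0.0662]), (260, [0.5278, 0.0683])]
280 [(244, [0.5274, 0.0486]), (246, [0.5265, 0.0491]), (248, [0.5254, 0.0492]), (250, [0.5248, 0.0503]), (252, [0.523, 0.0488]), (254, [0.5959, 0.1995]), (256, [0.5284, 0.0642]), (258, [0.5285, 0.0665]), (260, [0.5284, 0.0684])]
288 [(244, [0.5286, 0.049]), (246, [0.5273, 0.0485]), (248, [0.5261, 0.0483]), (250, [0.5254, 0.0492]), (252, [0.524, 0.0486]), (254, [0.5293, 0.0619]), (256, [0.5297, 0.0649]), (258, [0.5293, 0.0661]), (260, [0.5295, 0.0685])]
292 [(244, [0.5287, 0.0479]), (246, [0.5277, 0.0481]), (248, [0.5265, 0.048]), (250, [0.5258, 0.0489]), (252, [0.5242, 0.048]), (254, [0.5294, 0.0612]), (256, [0.5301, 0.0647]), (258, [0.5298, 0.0661]), (260, [0.5303, 0.0693])]
160 [ 0.517 -0.298  0.085] [14 15 15]
161 [ 0.517 -0.296  0.083] [15 15 16]
162 [ 0.516 -0.292  0.084] [17 17 18]
163 [ 0.517 -0.293  0.08 ] [19 18 19]
164 [ 0.517 -0.292  0.078] [23 23 23]
165 [ 0.517 -0.293  0.074] [24 24 25]
166 [ 0.517 -0.299  0.066] [27 26 27]
167 [ 0.517 -0.294  0.067] [38 33 33]
168 [ 0.517 -0.3    0.059] [74 51 49]
169 [ 0.517 -0.307  0.05 ] [124  67  62]
170 [ 0.517 -0.305  0.049] [168  67  61]
171 [ 0.517 -0.304  0.046] [183  50  44]
```

View pics/w5c.png

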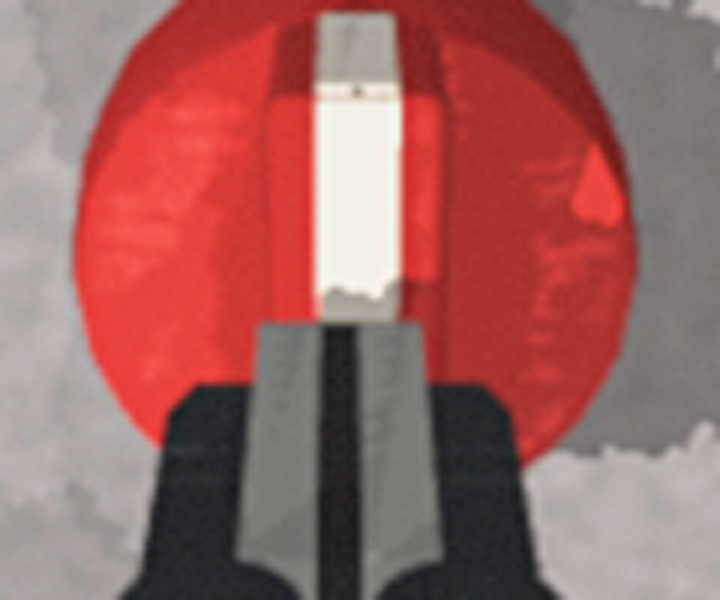

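View pics/s5c.png

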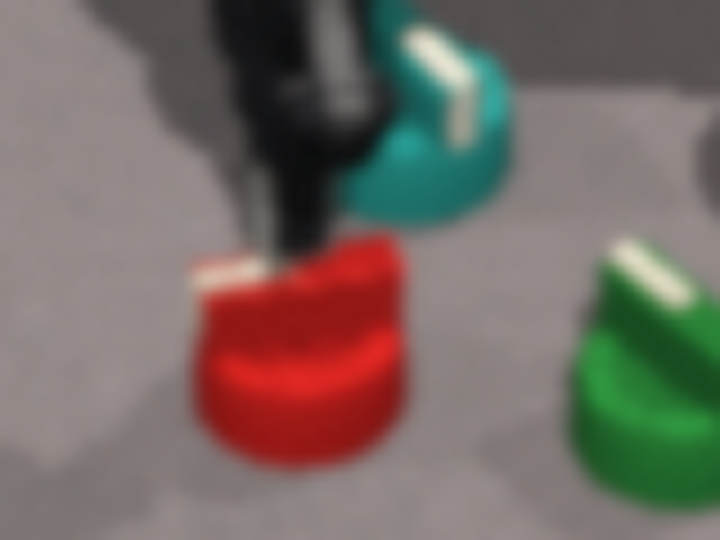

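The wrist depth gives the tips at z≈0.062, and the side view agrees: they stand 13 mm above the bar top of 0.048. The real tips are therefore about 20 mm behind the reported TCP, not 11 mm ahead of it, and I work with this measured value. I open again, shift y by +1 mm, and go down 33 mm so the tips reach about 0.029.

Emit:
arm_command:
  increments:
    - {"x": 0, "y": 0.001, "z": 0, "spin": 0}
    - {"x": 0, "y": 0, "z": 0, "spin": 0}
    - {"x": 0, "y": 0, "z": 0, "spin": 0}
    - {"x": 0, "y": 0, "z": 0, "spin": 0}
  gripper: -0.4

```text
clock: 4.03
position: [0.5178, -0.3084, 0.0418]
ee_rot: [0.992, 0.129, 0.0, 0.0]
ft_force: [0.1, -0.1, -0.1]
opening: 0.699
```

Emit:
arm_command:
  increments:
    - {"x": 0, "y": 0, "z": 0.01, "spin": 0}
    - {"x": 0, "y": 0, "z": 0.01, "spin": 0}
    - {"x": 0, "y": 0, "z": 0.008, "spin": 0}
    - {"x": 0, "y": 0, "z": 0.005, "spin": 0}
    - {"x": 0, "y": 0, "z": 0, "spin": 0}

```text
clock: 4.65
position: [0.5176, -0.3083, 0.0083]
ee_rot: [0.992, 0.129, -0.0, -0.0]
ft_force: [0.6, -0.0, -0.3]
opening: 0.703
```

Run:
```python
from h import *
c=cam('wrist');save(c,'w6.png');s=cam('side')
cv2.imwrite('pics/s6c.png',cv2.resize(s['im'][140:200,250:330,::-1],None,fx=9,fy=9,interpolation=cv2.INTER_CUBIC))
o=manip.get_obs();print(o['clock'],o['position'],o['ft_force'],o['opening'])
```

```text
4.75 [ 0.51786661 -0.30856617  0.00899576] [ 0.58851862  0.17962131 -0.77213144] 0.6984161151020382
```

View pics/w6.png

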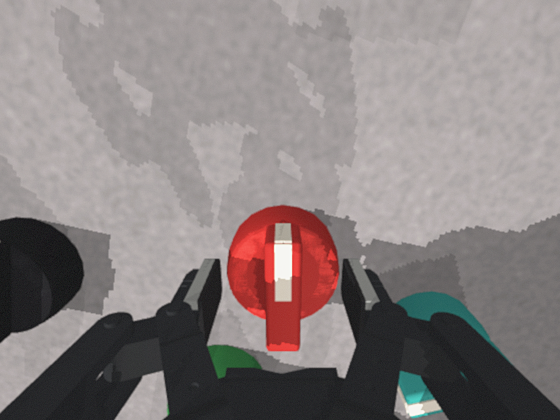

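View pics/s6c.png

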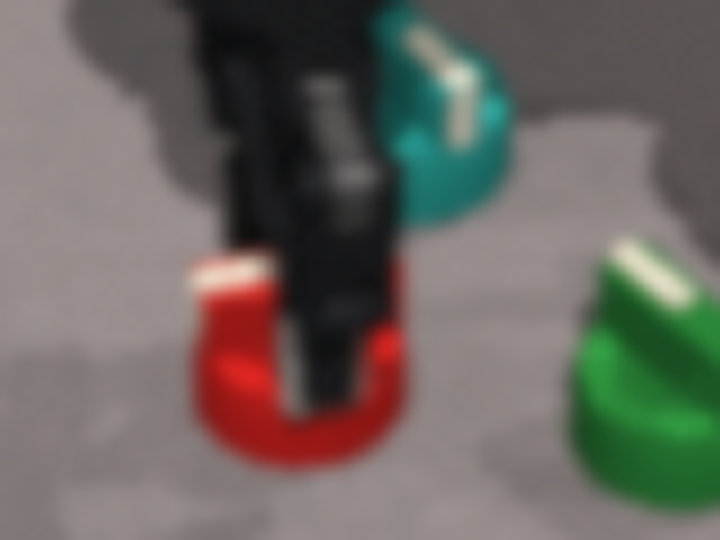

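The fingers now straddle the bar, at (212,262) and (350,262), with the tips just above skirt height. I check the tip height and then close.

Run:
```python
from h import *
c=cam('wrist')
for u in (212,216,346,350): print(u,[(v,dep(c,u,v)[2].round(4)) for v in range(254,276,3)])
```

```text
212 [(254, np.float64(0.0001)), (257, np.float64(0.0005)), (260, np.float64(0.0349)), (263, np.float64(0.0372)), (266, np.float64(0.041)), (269, np.float64(0.0439)), (272, np.float64(0.0474)), (275, np.float64(0.0468))]
216 [(254, np.float64(0.0016)), (257, np.float64(0.0019)), (260, np.float64(0.036)), (263, np.float64(0.0389)), (266, np.float64(0.0381)), (269, np.float64(0.0395)), (272, np.float64(0.0405)), (275, np.float64(0.0414))]
346 [(254, np.float64(0.0002)), (257, np.float64(0.0005)), (260, np.float64(0.035)), (263, np.float64(0.0364)), (266, np.float64(0.0374)), (269, np.float64(0.038)), (272, np.float64(0.0377)), (275, np.float64(0.038))]
350 [(254, np.float64(-0.0004)), (257, np.float64(0.0011)), (260, np.float64(0.0365)), (263, np.float64(0.0387)), (266, np.float64(0.0416)), (269, np.float64(0.0439)), (272, np.float64(0.0447)), (275, np.float64(0.0461))]
```

Emit:
arm_command:
  increments:
    - {"x": 0, "y": 0, "z": 0, "spin": 0}
    - {"x": 0, "y": 0, "z": 0, "spin": 0}
    - {"x": 0, "y": 0, "z": 0, "spin": 0}
    - {"x": 0, "y": 0, "z": 0, "spin": 0}
  gripper: 1
  force: 60

```text
clock: 5.3
position: [0.5196, -0.3095, 0.0114]
ee_rot: [0.992, 0.129, 0.002, 0.002]
ft_force: [2.4, -0.6, 15.9]
opening: 0.172
```

The bar is gripped, with an opening of 14.6 mm, but the tips bear on the skirt with 16 N. I regrip 3 mm higher so the hold is clean.

Emit:
arm_command:
  increments:
    - {"x": 0, "y": 0, "z": 0, "spin": 0}
    - {"x": 0, "y": 0, "z": -0.003, "spin": 0}
    - {"x": 0, "y": 0, "z": 0, "spin": 0}
    - {"x": 0, "y": 0, "z": 0, "spin": 0}
  gripper: -0.4

```text
clock: 5.8
position: [0.5176, -0.3084, 0.0116]
ee_rot: [0.992, 0.129, -0.0, -0.0]
ft_force: [0.2, -0.6, 0.2]
opening: 0.698
```

Emit:
arm_command:
  increments:
    - {"x": 0, "y": 0, "z": 0, "spin": 0}
    - {"x": 0, "y": 0, "z": 0, "spin": 0}
    - {"x": 0, "y": 0, "z": 0, "spin": 0}
    - {"x": 0, "y": 0, "z": 0, "spin": 0}
  gripper: 1
  force: 60

```text
clock: 6.3
position: [0.5178, -0.3085, 0.0119]
ee_rot: [0.992, 0.129, 0.0, 0.0]
ft_force: [0.2, -1.0, 1.6]
opening: 0.174
```

Run:
```python
from h import *
c=cam('wrist');save(c,'w7.png');s=cam('side')
cv2.imwrite('pics/s7c.png',cv2.resize(s['im'][140:200,250:330,::-1],None,fx=9,fy=9,interpolation=cv2.INTER_CUBIC))
o=manip.get_obs();print(o['clock'],o['position'],o['ft_force'],o['opening']*85)
```

```text
6.4 [ 0.51787304 -0.30854222  0.01192235] [ 0.38734196 -1.38232553  1.77971295] 14.645873462893357
```

View pics/w7.png

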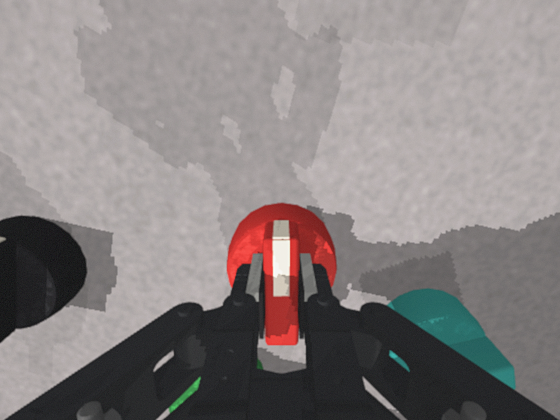

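View pics/s7c.png

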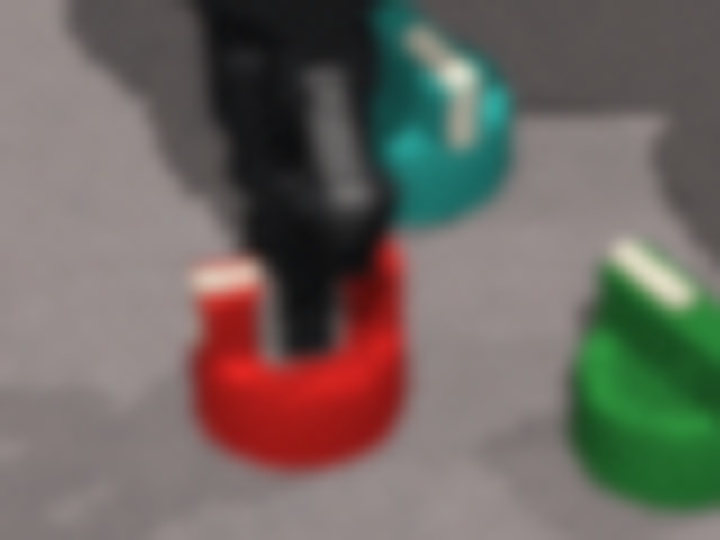

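The grip is clean: force 2 N, opening 14.6 mm, tips just above the skirt. The knob is at rest with TCP z 0.012, so home is at TCP z≈0.088. I lift and carry it to just short of the shaft.

Emit:
arm_command:
  increments:
    - {"x": 0, "y": 0, "z": -0.02, "spin": 0}
    - {"x": 0, "y": 0, "z": -0.04, "spin": 0}
    - {"x": 0, "y": 0, "z": -0.04, "spin": 0}
    - {"x": 0, "y": 0, "z": -0.04, "spin": 0}
    - {"x": 0, "y": 0, "z": -0.018, "spin": 0}
    - {"x": 0, "y": 0, "z": 0, "spin": 0}

```text
clock: 7.15
position: [0.5179, -0.3086, 0.1707]
ee_rot: [0.992, 0.129, 0.001, 0.001]
ft_force: [0.1, 0.4, -2.0]
opening: 0.17
```

Emit:
arm_command:
  increments:
    - {"x": 0.016, "y": -0.044, "z": 0, "spin": 0}
    - {"x": 0.016, "y": -0.044, "z": 0, "spin": 0}
    - {"x": 0.016, "y": -0.044, "z": 0, "spin": 0}
    - {"x": 0.016, "y": -0.044, "z": 0, "spin": 0}
    - {"x": 0.016, "y": -0.044, "z": 0, "spin": 0}
    - {"x": 0.016, "y": -0.044, "z": 0, "spin": 0}
    - {"x": 0.016, "y": -0.044, "z": 0, "spin": 0}
    - {"x": 0.016, "y": -0.044, "z": 0, "spin": 0}

```text
clock: 8.15
position: [0.551, 0.066, 0.1679]
ee_rot: [0.992, 0.129, -0.001, -0.0]
ft_force: [0.8, 0.1, -2.4]
opening: 0.176
```

Emit:
arm_command:
  increments:
    - {"x": 0, "y": 0, "z": 0, "spin": 0.1}
    - {"x": 0, "y": 0, "z": 0, "spin": 0.1}
    - {"x": 0, "y": 0, "z": 0, "spin": 0}
    - {"x": 0, "y": 0, "z": 0, "spin": 0}

```text
clock: 8.65
position: [0.5515, 0.0644, 0.1689]
ee_rot: [1.0, 0.03, -0.001, -0.0]
ft_force: [0.6, -0.2, -1.1]
opening: 0.169
```

Run:
```python
from h import *
import pickle
c=cam('wrist');save(c,'w8.png');pickle.dump(c,open('w8.pkl','wb'))
o=manip.get_obs();x=R.from_quat(o['ee_rot']).as_matrix()[:,0];print(o['clock'],o['position'],np.degrees(np.arctan2(x[1],x[0])),o['ft_force'],o['opening']*85)
```

```text
8.7 [0.55155485 0.06438491 0.16914326] 3.401672617840082 [-0.07537124 -0.39135181 -1.83120527] 14.499616564810513
```

View pics/w8.png

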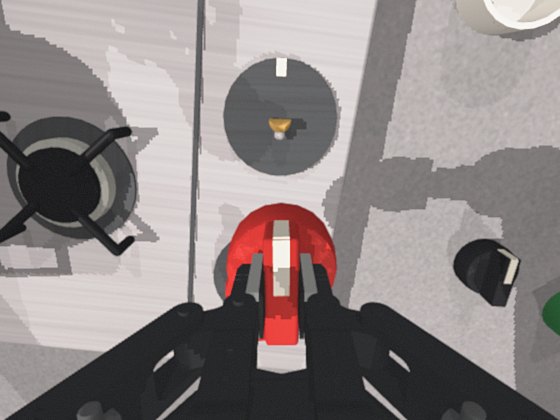

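The view shows the bare collar at (281,117) with its tick at (281,67) and the shaft at (280,126). The knob is held level, with its pointer towards the tick. I measure.

```bash
cat > m.py <<'E'
from h import *
import pickle,sys
c=pickle.load(open(sys.argv[1],'rb'));im=c['im'].astype(int);Y,X=np.mgrid[:420,:560];r,g,b=im[...,0],im[...,1],im[...,2]
def big(m):
    k,l,s,ce=cv2.connectedComponentsWithStats(m.astype(np.uint8));i=1+s[1:,4].argmax();return l==i,ce[i],s[i]
u0,v0=float(sys.argv[2]),float(sys.argv[3]);near=np.hypot(X-u0,Y-v0)
m,ce,s=big((im.max(2)<100)&(near<70))
h=cv2.convexHull(max(cv2.findContours(m.astype(np.uint8),0,1)[0],key=cv2.contourArea))[:,0]
e=np.array([plane(c,*p,.076)[:2] for p in h]);A=np.c_[2*e,np.ones(len(e))];s_=np.linalg.lstsq(A,(e**2).sum(1),rcond=None)[0];cc=s_[:2];print('collar',cc,'r',np.sqrt(s_[2]+cc@cc),'depth z',np.median([dep(c,x,y)[2] for y,x in np.argwhere(m)]))
w,ce,s=big((im.min(2)>170)&(near<float(sys.argv[4]))&(Y<v0-20));t=plane(c,*ce,.076)[:2];print('tick',ce,s,t,'yaw',np.degrees(np.arctan2(*(t-cc)[::-1])))
w,ce,s=big((r-b>60)&(g-b>20)&(near<30)&(g>70));print('brass',ce,s)
pts=np.array([dep(c,x,y) for y,x in np.argwhere(w)]);print('brass depth z',np.percentile(pts[:,2],[5,50,95]),'xy',np.median(pts,0), 'plane .099',plane(c,*ce,.099))
E
python3 m.py w8.pkl 281 117 58
python3 - <<'E'
from h import *
import pickle
c=pickle.load(open('w8.pkl','rb'));im=c['im'].astype(int);Y,X=np.mgrid[:420,:560]
z=.169-.012
o=np.array([0.55155,0.06438])
for lo in (205,225):
    m=((im.min(2)>lo)&(np.hypot(X-281,Y-255)<50)&(abs(X-281)<12)&(Y>215)&(Y<300))
    k,l,s,ce=cv2.connectedComponentsWithStats(m.astype(np.uint8));i=1+s[1:,4].argmax();print(s[i])
    q=np.array([plane(c,x,y,z+.048)[:2] for y,x in np.argwhere(l==i)],np.float32);L=cv2.fitLine(q,cv2.DIST_L2,0,.001,.001).ravel();print('line yaw',np.degrees(np.arctan2(L[1],L[0])),'pos rel TCP',L[2:]-o)
hsv=cv2.cvtColor(c['im'],cv2.COLOR_RGB2HSV)
red=((hsv[...,0]<8)|(hsv[...,0]>172))&(hsv[...,1]>120)&(Y>195)&(Y<350)
P=np.array([dep(c,x,y) for y,x in np.argwhere(red)]);sk=P[(P[:,2]>z+.015)&(P[:,2]<z+.0275)];print('skirt',cv2.minEnclosingCircle(sk[:,:2].astype(np.float32)),'top z',np.percentile(P[:,2],[90,97]))
cn=max(cv2.findContours(red.astype(np.uint8),0,1)[0],key=cv2.contourArea)[:,0]
cn=cn[(cn[:,1]<262)]; e=np.array([plane(c,*p,z+.026)[:2] for p in cn])
A=np.c_[2*e,np.ones(len(e))];s_=np.linalg.lstsq(A,(e**2).sum(1),rcond=None)[0];cc=s_[:2];print('skirt fit rel TCP',cc-o,np.sqrt(s_[2]+cc@cc))
E
python3 -c "
import cv2;i=cv2.imread('pics/w8.png');cv2.imwrite('pics/w8c.png',cv2.resize(i[50:190,210:350],None,fx=4,fy=4,interpolation=2))"
```

```text
collar [0.62231585 0.07346728] r 0.040188028742517014 depth z 0.07652634409814404
tick [280.86127168  67.47398844] [276  60  11  17 173] [0.6566957  0.07181479] yaw -2.7518320227751825
brass [279.37130802 124.29113924] [269 119  22  13 237]
brass depth z [0.08983056 0.09561515 0.1001747 ] xy [0.61781458 0.07059303 0.09561515] plane .099 [0.61786368 0.07055354 0.099     ]
[273 240  17  32 475]
line yaw 0.20043544 pos rel TCP [0.01923308 0.00221368]
[273 241  16  30 407]
line yaw 1.1395906 pos rel TCP [0.01937762 0.00230416]
skirt ((0.5519216656684875, 0.06563033908605576), 0.029339099302887917) top z [0.20571115 0.20629998]
skirt fit rel TCP [0.01489503 0.00195788] 0.021370415853856104
```

View pics/w8c.png

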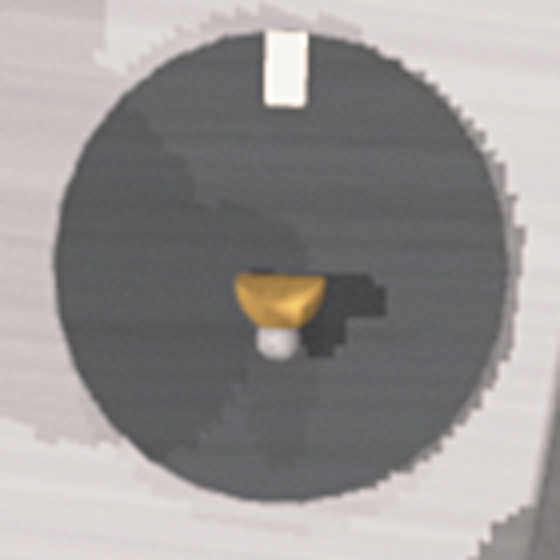

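Run:
```python
from h import *
import pickle
c=pickle.load(open('w8.pkl','rb'));im=c['im'];o=np.array([0.55155,0.06438])
g=cv2.GaussianBlur(im,(3,3),0).max(2).astype(float)
# radial edge search around collar centre
pts=[]
for a in np.arange(0,360,4):
    if abs(a-270)<15: continue
    rr=np.arange(50,66,.5);u=280+rr*np.cos(np.radians(a));v=116.5+rr*np.sin(np.radians(a))
    p=cv2.remap(g.astype(np.float32),u.astype(np.float32)[None],v.astype(np.float32)[None],1)[0]
    gr=np.abs(np.diff(p)) ; i=gr.argmax()
    # first strong departure from dark-gray with warm colour
    pts.append((u[i],v[i]))
e=np.array([plane(c,*p,.076)[:2] for p in pts])
for _ in range(6):
    A=np.c_[2*e,np.ones(len(e))];s=np.linalg.lstsq(A,(e**2).sum(1),rcond=None)[0];cc=s[:2];r=np.sqrt(s[2]+cc@cc);res=abs(np.hypot(*(e-cc).T)-r);e=e[res<max(.0008,2*res.std())]
print('collar',cc,r,len(e))
t=[plane(c,u,v,.076)[:2] for u,v in [(281.4,76.2),(281.4,58)]];print('tick in/out',t)
for q in t: print(np.degrees(np.arctan2(*(q-cc)[::-1])))
d=t[1]-t[0];print('tick axis yaw',np.degrees(np.arctan2(d[1],d[0])))
a,b=plane(c,210+235/4,50+277/4,.099)[:2],plane(c,210+325/4,50+276/4,.099)[:2];print('flat edge',a,b,(a+b)/2,'len',np.hypot(*(a-b)),'normal yaw',np.degrees(np.arctan2(*(b-a)[::-1]))+90)
# bar edges in hand
z=.157+.048
for row in (300,320,335):
    hs=cv2.cvtColor(im,cv2.COLOR_RGB2HSV)[row]; k=[x for x in range(255,310) if hs[x,1]>150 and hs[x,2]>190]; 
    print(row,min(k),max(k),plane(c,(min(k)+max(k))/2,row,z)[:2]-o)
for v in (242,266):
    k=[x for x in range(262,302) if im[v,x].min()>195];print(v,min(k),max(k),plane(c,(min(k)+max(k))/2,v,z)[:2]-o)
cv2.imwrite('pics/w8k.png',cv2.resize(im[200:350,215:345,::-1],None,fx=4,fy=4,interpolation=2))
```

```text
collar [0.62010624 0.06965415] 0.044106093660462926 60
tick in/out [array([0.6508138 , 0.07107033]), array([0.66302313, 0.07179512])]
2.6405248692647736
2.8559203025795865
tick axis yaw 3.3972886895812984
flat edge [0.62083378 0.07815712] [0.62192857 0.06247543] [0.62138118 0.07031627] len 0.01571986191321404 normal yaw 3.9934964954482837Traceback (most recent call last):
  File "<stdin>", line 26, in <module>
ValueError: min() iterable argument is empty
```

The collar fit gives r = 44.1 mm (expected 44), so the shaft axis is (0.620,0.070) and its yaw about 3°. The flat edge, 1 mm off axis, agrees. The tool is at 3.4°, which is good, and the knob sits about 0.8 mm to the +y side of the TCP. I move over the shaft and down to just above the tip.

Emit:
arm_command:
  increments:
    - {"x": 0.034, "y": -0.0003, "z": 0, "spin": 0}
    - {"x": 0.0348, "y": -0.0003, "z": 0, "spin": 0}
    - {"x": 0, "y": 0, "z": 0.025, "spin": 0}
    - {"x": 0, "y": 0, "z": 0.022, "spin": 0}
    - {"x": 0, "y": 0, "z": 0, "spin": 0}
    - {"x": 0, "y": 0, "z": 0, "spin": 0}

```text
clock: 9.45
position: [0.6208, 0.0691, 0.1238]
ee_rot: [1.0, 0.029, 0.001, -0.0]
ft_force: [0.3, -0.8, -1.0]
opening: 0.173
```

Run:
```python
from h import *
c=cam('wrist');save(c,'w9.png');s=cam('side');save(s,'s9.png')
cv2.imwrite('pics/s9c.png',cv2.resize(s['im'][240:340,160:290,::-1],None,fx=5,fy=5,interpolation=cv2.INTER_CUBIC))
o=manip.get_obs();x=R.from_quat(o['ee_rot']).as_matrix()[:,0];print(o['clock'],o['position'],np.degrees(np.arctan2(x[1],x[0])),o['ft_force'],o['opening']*85)
```

```text
9.55 [0.62087504 0.06910776 0.12401917] 3.3244914280248437 [ 0.1340005   0.49509034 -1.80056875] 14.71273737209814
```

View pics/w9.png

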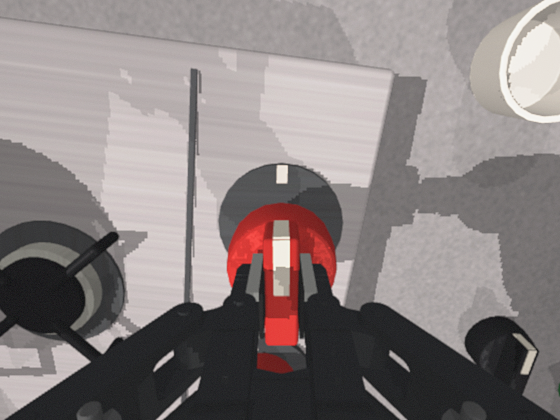

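View pics/s9c.png

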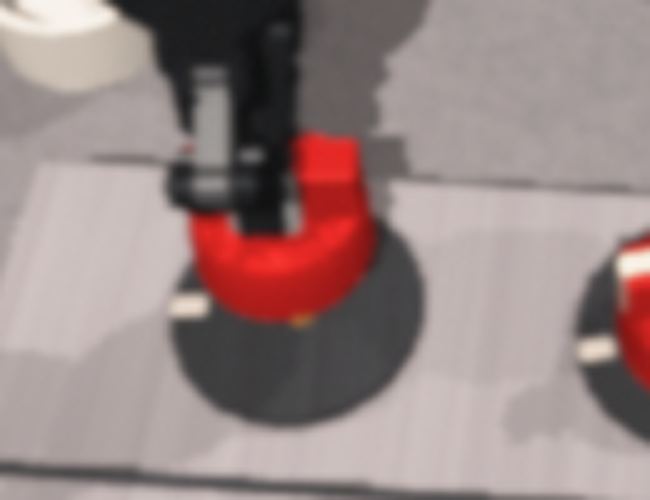

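The pointer at (282,225) lines up with the tick at (282,174), and the shaft's edge shows just under the knob. I press down in small steps and watch the force.

Emit:
arm_command:
  increments:
    - {"x": -0.0005, "y": 0, "z": 0.008, "spin": 0}
    - {"x": 0, "y": 0, "z": 0.005, "spin": 0}
    - {"x": 0, "y": 0, "z": 0.004, "spin": 0}
    - {"x": 0, "y": 0, "z": 0.003, "spin": 0}
    - {"x": 0, "y": 0, "z": 0, "spin": 0}

```text
clock: 10.18
position: [0.6198, 0.0691, 0.1026]
ee_rot: [1.0, 0.029, -0.0, -0.0]
ft_force: [0.6, -0.8, -1.6]
opening: 0.172
```

The knob's underside is at 0.091, below the shaft tip at 0.099, with no contact force, so the shaft is in the bore. I continue.

Emit:
arm_command:
  increments:
    - {"x": 0, "y": 0, "z": 0.003, "spin": 0}
    - {"x": 0, "y": 0, "z": 0.003, "spin": 0}
    - {"x": 0, "y": 0, "z": 0.003, "spin": 0}
    - {"x": 0, "y": 0, "z": 0, "spin": 0}

```text
clock: 10.68
position: [0.6201, 0.0692, 0.0936]
ee_rot: [1.0, 0.029, 0.0, -0.0]
ft_force: [3.3, 0.8, -1.6]
opening: 0.17
```

Emit:
arm_command:
  increments:
    - {"x": 0, "y": 0, "z": 0.002, "spin": 0}
    - {"x": 0, "y": 0, "z": 0.002, "spin": 0}
    - {"x": 0, "y": 0, "z": 0.0015, "spin": 0}
    - {"x": 0, "y": 0, "z": 0, "spin": 0}
    - {"x": 0, "y": 0, "z": 0, "spin": 0}

```text
clock: 11.3
position: [0.6202, 0.069, 0.088]
ee_rot: [1.0, 0.029, 0.0, 0.0]
ft_force: [6.6, 0.3, -2.6]
opening: 0.173
```

There is a sideways force of 6.6 N from the ball and no vertical contact yet. I press further until the collar is felt.

Emit:
arm_command:
  increments:
    - {"x": 0, "y": 0, "z": 0.001, "spin": 0}
    - {"x": 0, "y": 0, "z": 0.001, "spin": 0}
    - {"x": 0, "y": 0, "z": 0.001, "spin": 0}
    - {"x": 0, "y": 0, "z": 0, "spin": 0}

```text
clock: 11.8
position: [0.6205, 0.069, 0.0875]
ee_rot: [1.0, 0.029, 0.001, 0.0]
ft_force: [-4.1, -0.5, 18.7]
opening: 0.169
```

Firm contact of 19 N at z 0.0875 (home expected at 0.088), above the ball's 3–10 N. I push slightly harder and then look.

Emit:
arm_command:
  increments:
    - {"x": 0, "y": 0, "z": 0.0015, "spin": 0}
    - {"x": 0, "y": 0, "z": 0, "spin": 0}
    - {"x": 0, "y": 0, "z": 0, "spin": 0}

```text
clock: 12.18
position: [0.6207, 0.069, 0.0873]
ee_rot: [1.0, 0.029, 0.002, 0.0]
ft_force: [-8.9, -0.4, 30.4]
opening: 0.175
```

Run:
```python
from h import *
s=cam('side')
cv2.imwrite('pics/s10c.png',cv2.resize(s['im'][240:340,160:290,::-1],None,fx=5,fy=5,interpolation=cv2.INTER_CUBIC))
o=manip.get_obs();print(o['clock'],o['position'],o['ft_force'])
```

```text
12.225 [0.62068538 0.0690322  0.08729833] [-9.63717614 -0.58538858 31.27664001]
```

View pics/s10c.png

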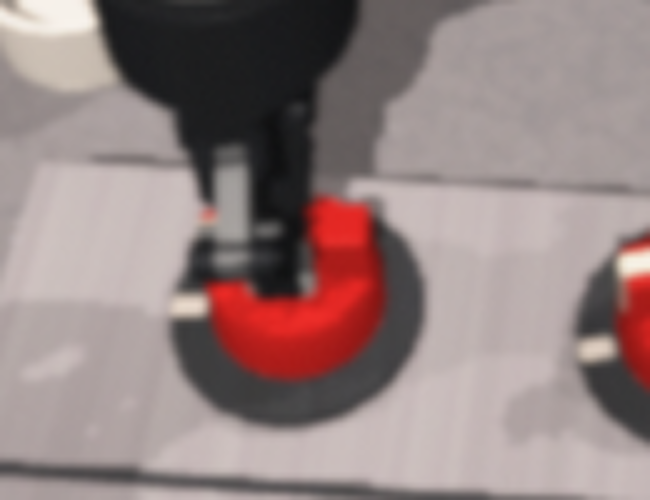

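The push to 31 N moved it only 0.2 mm, so it is hard on the collar, and the picture shows it flat and central. I relax the push, open and retreat straight up.

Emit:
arm_command:
  increments:
    - {"x": 0, "y": 0, "z": -0.003, "spin": 0}
    - {"x": 0, "y": 0, "z": 0, "spin": 0}

```text
clock: 12.48
position: [0.6203, 0.069, 0.0877]
ee_rot: [1.0, 0.029, 0.001, 0.0]
ft_force: [1.0, -1.0, 11.0]
opening: 0.173
```

Emit:
arm_command:
  increments:
    - {"x": 0, "y": 0, "z": 0, "spin": 0}
    - {"x": 0, "y": 0, "z": 0, "spin": 0}
    - {"x": 0, "y": 0, "z": 0, "spin": 0}
    - {"x": 0, "y": 0, "z": 0, "spin": 0}
  gripper: -0.4

```text
clock: 12.98
position: [0.6197, 0.0691, 0.0865]
ee_rot: [1.0, 0.029, -0.0, 0.0]
ft_force: [0.5, 0.2, 0.1]
opening: 0.698
```

Emit:
arm_command:
  increments:
    - {"x": 0, "y": 0, "z": -0.02, "spin": 0}
    - {"x": 0, "y": 0, "z": -0.03, "spin": 0}
    - {"x": 0, "y": 0, "z": -0.03, "spin": 0}
    - {"x": -0.04, "y": 0, "z": -0.02, "spin": 0}
    - {"x": -0.04, "y": 0, "z": 0, "spin": 0}
    - {"x": 0, "y": 0, "z": 0, "spin": 0}
    - {"x": 0, "y": 0, "z": 0, "spin": 0}

```text
clock: 13.85
position: [0.5407, 0.0645, 0.188]
ee_rot: [1.0, 0.029, 0.001, -0.0]
ft_force: [0.1, 0.8, 0.3]
opening: 0.701
```

Run:
```python
from h import *
import pickle
c=cam('wrist');save(c,'w11.png');pickle.dump(c,open('w11.pkl','wb'));s=cam('side');save(s,'s11.png')
o=manip.get_obs();print(o['clock'],o['position'],o['ft_force'],o['opening'])
im=c['im'];hsv=cv2.cvtColor(im,cv2.COLOR_RGB2HSV);red=((hsv[...,0]<8)|(hsv[...,0]>172))&(hsv[...,1]>120)
P=np.array([dep(c,x,y) for y,x in np.argwhere(red)]);k=(np.hypot(P[:,0]-.62,P[:,1]-.07)<.045)
P=P[k];sk=P[(P[:,2]>.094)&(P[:,2]<.105)];tp=P[P[:,2]>.117]
print('top z',np.median(tp[:,2]),'skirt top',np.median(P[(P[:,2]>.098)&(P[:,2]<.108)][:,2]),'circ',cv2.minEnclosingCircle(sk[:,:2].astype(np.float32)))
A=np.c_[tp[:,:2],np.ones(len(tp))];print('tilt',np.linalg.lstsq(A,tp[:,2],rcond=None)[0][:2])
```

```text
13.95 [0.54078822 0.06446475 0.18713259] [-0.10267688 -0.149798   -0.44793609] 0.7013531510750229
top z 0.12421118111959054 skirt top 0.10230857475801654 circ ((0.6189822554588318, 0.06988044083118439), 0.029380664229393005)
tilt [0.10673294 0.04657052]
```

View pics/w11.png

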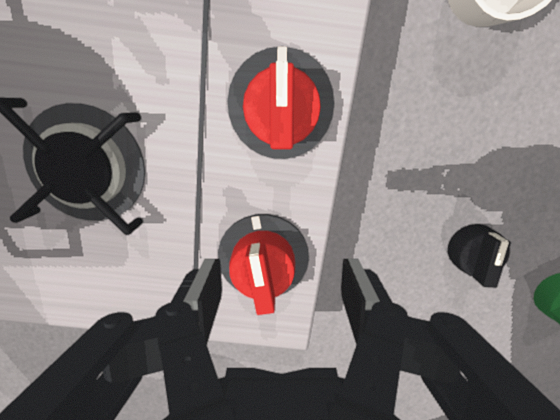

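View pics/s11.png

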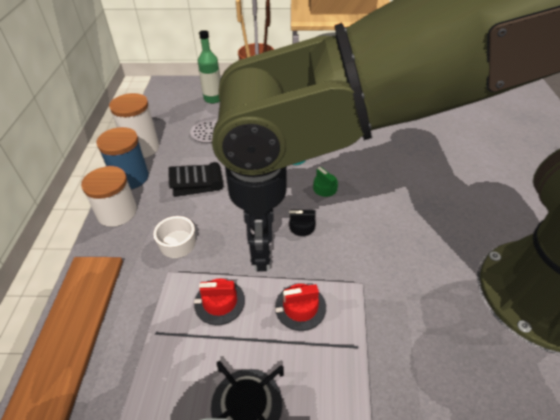

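The knob sits on the collar with pointer and tick in line at (282,60). Top z is 0.1242 (expected 0.124) and the skirt top 0.1023 (expected 0.102). The 0.107 tilt figure probably comes from edge pixels on the bar's sides, so I check it robustly.

Run:
```python
from h import *
import pickle
c=pickle.load(open('w11.pkl','rb'))
for u0,u1,n in [(273,290,'bar top')]:
    P=np.array([dep(c,u,v) for v in range(72,138) for u in range(u0,u1)])
    P=P[(abs(P[:,2]-.124)<.006)]
    A=np.c_[P[:,:2]-[.62,.07],np.ones(len(P))];w=np.linalg.lstsq(A,P[:,2],rcond=None)[0];print(n,len(P),w, P[:,2].std())
for v in range(70,146,8): print(v,dep(c,281,v).round(4))
P=np.array([dep(c,u,v) for v in range(85,130) for u in list(range(252,264))+list(range(300,312))]);P=P[abs(P[:,2]-.102)<.005]
A=np.c_[P[:,:2]-[.62,.07],np.ones(len(P))];print('skirt plane',len(P),np.linalg.lstsq(A,P[:,2],rcond=None)[0])
a,b=plane(c,282.5,66,.124),plane(c,281.5,105,.124);print('pointer',a,b,np.degrees(np.arctan2(*(a-b)[1::-1])))
```

```text
bar top 1116 [ 0.01759969 -0.00825977  0.12461226] 0.0007803979444797357
70 [0.6418 0.0713 0.1253]
78 [0.6371 0.071  0.1247]
86 [0.6322 0.0708 0.1247]
94 [0.6273 0.0705 0.1252]
102 [0.6223 0.0702 0.1258]
110 [0.6172 0.0699 0.1246]
118 [0.612  0.0696 0.1244]
126 [0.6067 0.0693 0.125 ]
134 [0.6014 0.069  0.1247]
142 [0.5958 0.0687 0.1232]
skirt plane 1077 [0.00292974 0.00094071 0.10232036]
pointer [0.64441046 0.07048903 0.124     ] [0.62036758 0.06975794 0.124     ] 1.7417115334432771
```

The tilt is under 0.02 rad, the pointer is at about 2° against the tick's 3°, and the height matches home. I hand in the job.

Run:
```python
from h import *
print(manip.job_done(), manip.get_obs()['clock'])
```

```text
the job is handed in; nothing more can be done
the job is handed in; nothing more can be done
```

The red knob is on the bare shaft, pressed down to the collar and released. I handed the job in at about 14 s; it reported no verdict.

**What I did:** I gripped the loose red knob by its bar and lined its pointer up with the collar's tick. I then pressed it straight down to firm contact (31 N at most), opened the gripper and moved clear.

**Last checks:**

| Check | Measured | Expected |
|---|---|---|
| Bar top height | 0.124–0.125 m | 0.124 m |
| Skirt top height | 0.1023 m | 0.102 m |
| Distance from shaft axis | about 1 mm | under 10 mm |
| Pointer direction | about 2° | tick at about 3° |
| Tilt | under 0.02 rad | under 0.12 rad |

The gripper was open and clear with no contact force. The black knob looked unmoved in the pictures; I did not measure its position.

**What failed or disagreed:**
- **Refused call:** The first move was refused because every row needs all four keys.
- **Missed grasp:** The first grasp closed above the bar. The real fingertips are about 20 mm behind the reported TCP, not 11 mm ahead of it, so I worked with the measured value.
- **Skirt contact:** The second grasp pressed on the skirt with 16 N, so I regripped 3 mm higher.
- **Collar fit:** The first fit was off (radius 40 mm instead of 44 mm), and I redid it.
- **Tilt fit:** A first tilt figure of 0.107 rad was probably thrown off by edge pixels; a refit on the flat faces gave the value in the table.

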